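# Close the solvents and start the soldering station

### The arm

A 7-joint arm with a two-finger parallel gripper is mounted at the origin on the work surface. World frame = base frame: x ahead of the robot, y to its left, z up, the work surface at z = 0. Lengths are in m, angles in rad, forces in N, time in s.
With the tool pointing down it reaches from about 0.425 to 0.825 m from the base axis. Payload 3.6 kg.
Tool frame: the origin (TCP) lies on the centre line of the jaws, within the pads' length; the fingertips stand robot.tip_extent ahead of it and the grasp point (between the pads) lies 2 mm behind it (robot.tip_extent is the distance from the TCP to the fingertips, in m); z points along the fingers, y is the line along which they close (so a half turn about z gives the same grasp; the last joint's range is limited). The gripper opens to 85 mm and grips with 20 to 120 N. Pads are 22 mm wide; open, the fingers measure 114 mm over their backs; the gripper's body (76 mm by 85 mm) begins 54 mm behind the grasp point. The pads swing forward as they close: fully open they stand 13 mm farther back than shut.
Start: joints at [-1.302, 0.615, -0.013, 1.423, 0.008, 1.103, -0.04], TCP at [0.189, 0.622, 0.211] pointing down, gripper open.
Joint ranges: [-3.12, 3.12], [-0.3, 2.06], [-1.34, 1.32], [0.26, 2.42], [-1.36, 4.5], [0.01, 1.98], [-2.84, 2.84]. Speed limits (rad/s): [2.79, 2.79, 3.14, 3.14, 3.14, 3.14, 3.14].

### API

Orientations are given as [roll, pitch, yaw] about the fixed x, y, z axes, in that order (R = Rz(yaw) Ry(pitch) Rx(roll)).
In Python, from cell import robot gives the robot as it stands. Calls block until the motion is done:
- robot.move_ptp(position, orientation): joint-space move of the TCP to a pose.
- robot.servo_line(position, ori=None, velocity=0.15, stop_force=None): straight line of the TCP; ori=None keeps the orientation; velocity is the mean speed in m/s. With stop_force (N) it stops when the force on the tool has changed by that much, and returns True; else False.
- robot.move_j(angles): joint-space move.
- robot.gripper_open() and robot.grab(force=None): open the fingers fully, or close them until they stop; force is the grip in N (None keeps the last).
- robot.sleep(seconds).
- robot.solve_ik(position, orientation): joint angles nearest the present ones, or None.
- robot.read_state(): the state.
- robot.snapshot(name): name is "scene" or "top"; returns (picture, depth): 400x640x3 uint8, blue, green, red; 400x640 float32, m along the optical axis (not along the pixel's ray), 0 where there is no reading.
- robot.get_calibration(name): a dict with "camera_matrix" (3x3 intrinsics, pixels), "dist" ([k1, k2, p1, p2, k3] as OpenCV has them; the pictures are not rectified), "R" (3x3) and "t" (3): a world point X has camera coordinates R X + t. Camera axes: x right, y down, z forward; pixel columns grow to the right and rows downward; lengths in m; the calibration is good to about 2 mm. A picture is of the moment at which its call begins. get_calibration takes no time and is no camera call.
A pose or a line that the arm cannot do raises robot.IKError and nothing moves.
- robot.close_job(): hands the job in; it is judged then, once.
Trained networks look in the newest picture that a camera, given by its name, has taken for a name from the list of things; names that differ only in an ending like _2 or _b are one class to them, and where a whole thing is asked for, a point or a joint stands for the part that bears it (a point fixed in the world has none). Each returns a list of dicts, best first, with "confidence" (0 to 1); they miss things now and then, are a little off and sometimes report something else, mostly with a low value. They report only what shows in the picture. A call takes as long as a camera call. They do not tell look-alikes from the thing itself.
- robot.cut_out(camera, name): "pixels" (400x640 bool, what is visible of it) and "extent" ([left, top, width, height] in pixels, round what is visible of it).
The state is a dict: "time_s": time; "qpos": joint angles; "joint_velocities": joint speeds; "joint_torque": joint torques, N m; "tool_pos": TCP position; "eef_rot": TCP orientation; "wrist_force": force on the tool from outside, world axes, zero at the start; "ft_torque": the same for the moment, N m; "finger_gap": finger opening in m; "finger_force": force on a finger pad.
Only numpy, scipy, OpenCV 4.12 (cv2) and the standard library are available. Lean on these libraries where they do the work, as an engineer would, in place of code of your own. Each camera call takes 0.05 s, during which the arm holds its last target. There are 200 camera calls.

### The job

Make the soldering bench safe and then start the station: move the funnel from the bottle it was left in to the neck of the drip jar, put a stopper from the rack fully home in every brown solvent bottle, and lift the solder spool off the station onto the pin of its holder, right down and flat. Only when all that is done, turn the temperature dial so that its pointer is on the long mark. Do not tip any bottle, and leave the other things on the bench where they are.

Things in the scene. Friction and masses are not known exactly. Their poses are not given: they have to be found in the camera images.
- bottle0_rim (a point): Mouth centre of a solvent bottle, at the top of the rim; z up the bottle's axis. Bottle: loose, 0.5 kg, brown glass, 125 mm high, round body 72 mm across and 70 mm high, neck 45 mm across, its bore a straight round hole 31 mm wide, 51 mm deep. Two to four are present; an absent one reads None.
- bottle1_rim (a point): Mouth centre of a solvent bottle, at the top of the rim; z up the bottle's axis. Bottle: loose, 0.5 kg, brown glass, 125 mm high, round body 72 mm across and 70 mm high, neck 45 mm across, its bore a straight round hole 31 mm wide, 51 mm deep. Two to four are present; an absent one reads None.
- bottle2_rim (a point): Mouth centre of a solvent bottle, at the top of the rim; z up the bottle's axis. Bottle: loose, 0.5 kg, brown glass, 125 mm high, round body 72 mm across and 70 mm high, neck 45 mm across, its bore a straight round hole 31 mm wide, 51 mm deep. Two to four are present; an absent one reads None.
- bottle3_rim (a point): Mouth centre of a solvent bottle, at the top of the rim; z up the bottle's axis. Bottle: loose, 0.5 kg, brown glass, 125 mm high, round body 72 mm across and 70 mm high, neck 45 mm across, its bore a straight round hole 31 mm wide, 51 mm deep. Two to four are present; an absent one reads None.
- stopper0_seat (a point): White plastic stopper, 50 g, one of five alike, upright in the rack at the start: centre of its flange's underside, z up its axis; at the mouth's centre when fully home. Below: foot 30 mm long, tapering from 27 to 19 mm at the tip. Above: flange 42 mm across, 5 mm thick, then a round grip 24 mm across, 5 to 37 mm above this point.
- stopper1_seat (a point): White plastic stopper, 50 g, one of five alike, upright in the rack at the start: centre of its flange's underside, z up its axis; at the mouth's centre when fully home. Below: foot 30 mm long, tapering from 27 to 19 mm at the tip. Above: flange 42 mm across, 5 mm thick, then a round grip 24 mm across, 5 to 37 mm above this point.
- stopper2_seat (a point): White plastic stopper, 50 g, one of five alike, upright in the rack at the start: centre of its flange's underside, z up its axis; at the mouth's centre when fully home. Below: foot 30 mm long, tapering from 27 to 19 mm at the tip. Above: flange 42 mm across, 5 mm thick, then a round grip 24 mm across, 5 to 37 mm above this point.
- stopper3_seat (a point): White plastic stopper, 50 g, one of five alike, upright in the rack at the start: centre of its flange's underside, z up its axis; at the mouth's centre when fully home. Below: foot 30 mm long, tapering from 27 to 19 mm at the tip. Above: flange 42 mm across, 5 mm thick, then a round grip 24 mm across, 5 to 37 mm above this point.
- stopper4_seat (a point): White plastic stopper, 50 g, one of five alike, upright in the rack at the start: centre of its flange's underside, z up its axis; at the mouth's centre when fully home. Below: foot 30 mm long, tapering from 27 to 19 mm at the tip. Above: flange 42 mm across, 5 mm thick, then a round grip 24 mm across, 5 to 37 mm above this point.
- rack: Aluminium stopper rack, fixed: block 290 x 70 x 45 mm with five holes in a row along its x axis at -112, -56, 0, 56 and 112 mm, 31 mm wide and 36 mm deep. Stoppers hang in them by the flange. Origin: centre of its underside.
- funnel_seat (a point): Grey plastic funnel, 85 mm high, 60 g, left in the neck of bottle0: centre of its flange's underside, z up its axis; at the mouth's centre when fully home. Below: tapered foot 30 mm long as on a stopper. Above: flange 42 mm across, 5 mm thick, a widening cone, then a straight round collar 60 mm across, open on top, 31 to 55 mm above this point.
- jar_rim (a point): Centre of the mouth of the squat white plastic drip jar (fixed, 92 mm wide at the foot, 85 mm high, neck 45 mm across), level with the top of its rim; bore 31 mm wide, 47 mm deep.
- station: Soldering station, fixed: black box 170 (x) x 210 (y) x 80 mm high. On its flat top are the temperature dial, 50 mm from the centre towards its +y side, and at the start the spool. Origin: centre of its underside.
- dial (a joint): Temperature dial: angle of the knob in rad, 0 to 4.0, growing clockwise seen from above. The ticks on the panel round it stand at 0, 0.4, 0.8 ... 4.0 rad; the one long broad mark (24 x 5 mm) stands at 2.6 rad. It stays where it is left and turns easily (about 0.04 N m).
- dial_grip (a point): Point on the dial's axis at the height to grip. The grip is a bar along this point's x axis, which turns with the knob; 14 mm thick, its top 7 mm above this point; the knob is 54 mm across. At 0 rad the bar lies along the station's x axis and its pointer points to the station's -x.
- spool: Spool of solder wire, about 0.25 kg, 44 mm high, flanges 56 mm across, 22 mm hole through its axis; stands on its flange on top of the station close beside the dial. Origin: centre of its lower flange's underside; z along its axis.
- post_seat (a point): Spool holder, fixed: round dark steel base 64 mm across and 8 mm thick with an upright steel pin 14 mm across whose tapered top is 68 mm above the bench. This point is the centre of the base's top face, on the pin's axis; the spool's origin lies here when it is fully down on the pin.
- tip_tin: Bystander: round steel tin with brass wool, 72 mm across, 40 mm high, loose. Origin: centre of its underside.
- pcb: Bystander: green circuit board, 90 x 70 mm, parts up to 17 mm high, lying flat, loose. Origin: centre of its underside.
Mind the look-alikes: they are no part of the job. What is shaped like the spool but green or orange is not meant.

How it is judged:
On the way, in this order (a step that is already met when the one before it is completed fails the run):
1. funnel home in the drip jar, a stopper home in every bottle, spool down on its pin (((distance between stopper0_seat and bottle0_rim below 0.006 m and angle between stopper0_seat's own z axis and vertical below 0.1 rad) or (distance between stopper1_seat and bottle0_rim below 0.006 m and angle between stopper1_seat's own z axis and vertical below 0.1 rad) or (distance between stopper2_seat and bottle0_rim below 0.006 m and angle between stopper2_seat's own z axis and vertical below 0.1 rad) or (distance between stopper3_seat and bottle0_rim below 0.006 m and angle between stopper3_seat's own z axis and vertical below 0.1 rad) or (distance between stopper4_seat and bottle0_rim below 0.006 m and angle between stopper4_seat's own z axis and vertical below 0.1 rad)) and ((distance between stopper0_seat and bottle1_rim below 0.006 m and angle between stopper0_seat's own z axis and vertical below 0.1 rad) or (distance between stopper1_seat and bottle1_rim below 0.006 m and angle between stopper1_seat's own z axis and vertical below 0.1 rad) or (distance between stopper2_seat and bottle1_rim below 0.006 m and angle between stopper2_seat's own z axis and vertical below 0.1 rad) or (distance between stopper3_seat and bottle1_rim below 0.006 m and angle between stopper3_seat's own z axis and vertical below 0.1 rad) or (distance between stopper4_seat and bottle1_rim below 0.006 m and angle between stopper4_seat's own z axis and vertical below 0.1 rad)) and ((distance between stopper0_seat and bottle2_rim below 0.006 m and angle between stopper0_seat's own z axis and vertical below 0.1 rad) or (distance between stopper1_seat and bottle2_rim below 0.006 m and angle between stopper1_seat's own z axis and vertical below 0.1 rad) or (distance between stopper2_seat and bottle2_rim below 0.006 m and angle between stopper2_seat's own z axis and vertical below 0.1 rad) or (distance between stopper3_seat and bottle2_rim below 0.006 m and angle between stopper3_seat's own z axis and vertical below 0.1 rad) or (distance between stopper4_seat and bottle2_rim below 0.006 m and angle between stopper4_seat's own z axis and vertical below 0.1 rad)) and ((distance between stopper0_seat and bottle3_rim below 0.006 m and angle between stopper0_seat's own z axis and vertical below 0.1 rad) or (distance between stopper1_seat and bottle3_rim below 0.006 m and angle between stopper1_seat's own z axis and vertical below 0.1 rad) or (distance between stopper2_seat and bottle3_rim below 0.006 m and angle between stopper2_seat's own z axis and vertical below 0.1 rad) or (distance between stopper3_seat and bottle3_rim below 0.006 m and angle between stopper3_seat's own z axis and vertical below 0.1 rad) or (distance between stopper4_seat and bottle3_rim below 0.006 m and angle between stopper4_seat's own z axis and vertical below 0.1 rad)) and distance between funnel_seat and jar_rim below 0.006 m and angle between each of funnel_seat, spool's own z axis and vertical below 0.1 rad and distance between spool and post_seat below 0.009 m), for 0.2 s.
2. the dial then turned to the long mark (value of joint dial between 2.45 and 2.75 rad and velocity of joint dial between -0.05 and 0.05 rad/s), for 0.2 s.
At the end, for the whole second after the job is handed in: Every bottle upright with a stopper home in its mouth (flange centre within 6 mm of the mouth's centre, tilt under 0.1 rad), the funnel likewise in the drip jar, the spool flat on its holder (within 9 mm of the seat), the dial between 2.45 and 2.75 rad, all at rest (all of step 1 and all of step 2 and angle between each of bottle0_rim, bottle1_rim, bottle2_rim, bottle3_rim's own z axis and vertical below 0.1 rad and linear speed of spool below 0.02 m/s); the robot touches nothing.
It fails at once if a solvent bottle is tipped over (angle between any of bottle0_rim, bottle1_rim, bottle2_rim, bottle3_rim's own z axis and vertical above 0.6 rad).
It fails at once if a bystander is shifted by more than 40 mm (distance of any of tip_tin, pcb from where it was at the start of the episode above 0.04 m).
Of bottle1, bottle2, bottle3 only 1 to 3 are there at a start; the rules pass over those that are not, and their reading is None.
At some moment in a run one of bottle0, bottle1, bottle2, bottle3 may be knocked a few centimetres aside while the robot is not near it.
Once in a run the grip may slacken for a moment while it holds something.
It also fails if it takes over 210 s, if anything falls off the work surface, if the arm or the gripper's body presses on something with over 40 N, if the wrist force passes 120 N, or if a joint passes its speed limit or range.

## Working session

There is one attempt and no reset: what is moved stays moved. The work goes in short steps, each a Python script; the robot and the scene stay as the last script left them, time stands still between calls to the robot, and variables do not carry over. Pictures are saved under pics/ and viewed, at most 14 in all, crops included, and the job is handed in when it is done.

```bash
ls; mkdir -p pics; python3 - <<'E'
from cell import robot
import cv2
for c in("scene","top"):
    p,d=robot.snapshot(c); cv2.imwrite(f"pics/{c}0.png",p)
    k=robot.get_calibration(c); print(c,k["camera_matrix"].round(1).tolist(),k["dist"],(-k["R"].T@k["t"]).round(3),k["R"].round(2).tolist())
print(robot.tip_extent,robot.read_state())
E
```

```text
pics
scene [[437.3, 0.0, 310.8], [0.0, 437.3, 197.0], [0.0, 0.0, 1.0]] [-0.05702633  0.          0.          0.          0.        ] [1.258 0.653 0.723] [[-0.65, 0.76, 0.02], [0.39, 0.36, -0.85], [-0.65, -0.55, -0.53]]
top [[405.8, 0.0, 324.3], [0.0, 405.8, 202.4], [0.0, 0.0, 1.0]] [-0.06828107  0.          0.          0.          0.        ] [0.359 0.014 1.197] [[0.01, -1.0, 0.0], [-0.99, -0.01, -0.11], [0.11, -0.0, -0.99]]
0.017 {'time_s': 0.1, 'qpos': array([-1.30148535,  0.61583838, -0.01261476,  1.42473949,  0.00811689,
        1.10341739, -0.04041249]), 'joint_velocities': array([ 1.34070685e-03, -2.04878676e-03,  9.44521383e-04, -3.79906412e-03,
       -9.03602011e-06, -3.52187886e-04,  1.03892581e-04]), 'joint_torque': array([ 1.43470483e-03, -4.70383787e+01,  2.60487059e-01, -1.71572113e+01,
        1.01086145e-02,  5.85211339e-03, -1.12290815e-05]), 'tool_pos': array([0.18926513, 0.62106306, 0.21044348]), 'eef_rot': array([-3.13924098e+00,  4.60833442e-05,  2.84584092e+00]), 'wrist_force': array([-0.44691014,  0.57107602, -0.81505741]), 'ft_torque': array([ 0.00463822, -0.06671067,  0.03318493]), 'finger_force': 0.0, 'finger_gap': 0.08527126516876803}
```

```bash
python3 -c "
import cv2,numpy as np
for c in('scene','top'):
    p=cv2.imread(f'pics/{c}0.png');cv2.imwrite(f'pics/{c}0b.png',cv2.resize(p,(800,500)))"
```

```text
(no output)
```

View pics/scene0.png

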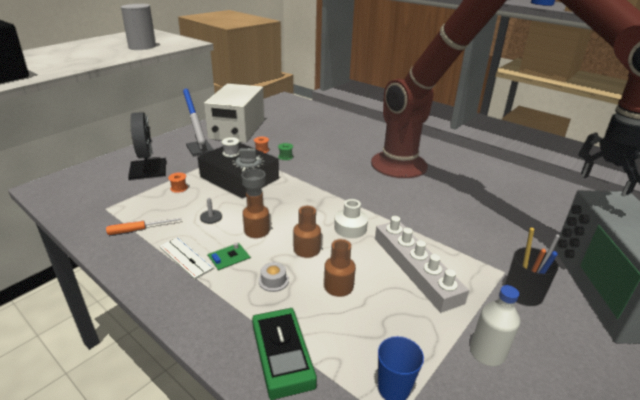

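View pics/top0.png

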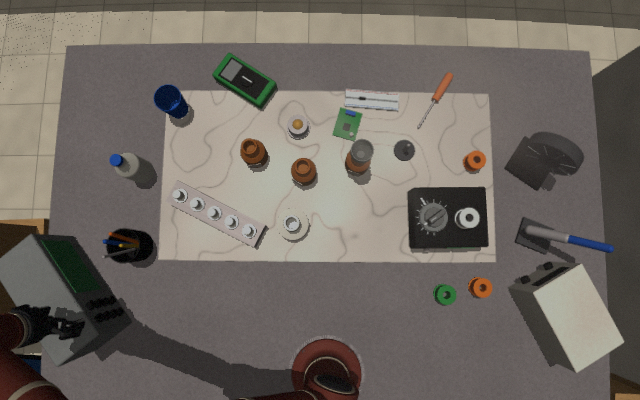

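```bash
cat > h.py <<'E'
from cell import robot
import numpy as np, cv2
from scipy.signal import fftconvolve
def cloud(cam, snap=True):
    p,d=robot.snapshot(cam); k=robot.get_calibration(cam)
    v,u=np.mgrid[:400,:640]
    uv=cv2.undistortPoints(np.stack([u,v],-1).reshape(-1,1,2).astype(np.float64),k["camera_matrix"],k["dist"]).reshape(400,640,2)
    C=np.dstack([uv*d[...,None],d])
    W=(C-k["t"])@k["R"]
    W[d<=0]=np.nan
    return p,W
def disc(P,R,res=0.0005,m=0.006):
    """centre of the disc of radius R best filled by xy points P, penalising points in the ring around it"""
    P=P[np.isfinite(P).all(1)]; lo=P.min(0)-R-m-0.01
    ij=np.round((P-lo)/res).astype(int); n=ij.max(0)+int((R+m+.01)/res)
    g=np.zeros(n); np.add.at(g,tuple(ij.T),1)
    h=int((R+m)/res); y,x=np.mgrid[-h:h+1,-h:h+1]; r=np.hypot(x,y)*res
    k=np.where(r<=R,1.,np.where(r<=R+m,-1.,0))
    s=fftconvolve(g,k,mode="same"); i=np.argwhere(s>=s.max()-0.5).mean(0)
    return lo+i*res, int(round(s.max())), len(P)
def at(W,c,rad,z0,tol,R):
    """refine a disc of radius R near xy c whose top face is at z0"""
    x=W.reshape(-1,3); s=(np.hypot(x[:,0]-c[0],x[:,1]-c[1])<rad)&(abs(x[:,2]-z0)<tol); x=x[s]
    if len(x)<8: return None
    b,q,n=disc(x[:,:2],R); return b.round(4),np.median(x[:,2]).round(4),q,n
E
python3 - <<'E'
from h import *
names=["bottle0_rim","stopper0_seat","rack","funnel_seat","station","dial","spool","tip_tin","pcb"]
for cam in("top","scene"):
    p,W=cloud(cam); np.save(cam+"W.npy",W); 
    for n in names:
        for r in robot.cut_out(cam,n):
            x=W[r["pixels"]]; x=x[np.isfinite(x).all(1)]
            if len(x)==0: continue
            print(cam,n,round(r["confidence"],2),r["extent"],np.median(x,0).round(3),x[:,2].max().round(3))
W=np.load("topW.npy")
for v,u in[(217,400+50),(224,292),(150,404),(153,362),(152,253),(171,304),(217,467),(217,432)]: print((u,v),W[v,u].round(3))
E
```

```text
top bottle0_rim 0.8 [343.3, 151.3, 29.5, 24.2] [ 0.59  -0.075  0.069] 0.158
top bottle0_rim 0.39 [420.7, 210.0, 23.4, 15.4] [ 0.447 -0.288  0.095] 0.127
top stopper0_seat 0.6 [239.9, 225.1, 16.5, 13.2] [0.406 0.22  0.052] 0.086
top rack 0.59 [166.7, 180.4, 96.8, 68.8] [0.454 0.321 0.045] 0.082
top funnel_seat 0.92 [353.9, 138.1, 16.6, 24.3] [ 0.617 -0.087  0.15 ] 0.185
top station 0.56 [407.5, 185.4, 79.5, 67.3] [ 0.447 -0.322  0.079] 0.127
top dial 0.76 [428.7, 205.9, 16.5, 21.3] [ 0.447 -0.288  0.095] 0.127
top spool 0.89 [460.8, 150.3, 25.6, 21.4] [ 0.619 -0.431  0.041] 0.051
top spool 0.76 [454.0, 205.6, 23.8, 23.5] [ 0.442 -0.373  0.122] 0.128
top spool 0.75 [468.5, 275.1, 27.1, 19.5] [ 0.252 -0.434  0.041] 0.049
top spool 0.66 [432.9, 285.3, 21.3, 21.6] [ 0.233 -0.332  0.042] 0.049
top tip_tin 0.74 [289.5, 113.7, 19.6, 24.6] [0.715 0.09  0.036] 0.049
top tip_tin 0.43 [288.6, 157.7, 26.4, 27.7] [0.569 0.068 0.072] 0.128
top pcb 0.55 [332.6, 105.0, 29.6, 36.4] [ 0.735 -0.057  0.005] 0.021
top pcb 0.31 [395.3, 138.1, 19.9, 21.9] [ 0.653 -0.226  0.008] 0.071
scene bottle0_rim 0.85 
[... 647 characters left out ...]
126
scene spool 0.65 [166.2, 174.2, 21.0, 21.6] [ 0.63  -0.425  0.03 ] 0.047
scene spool 0.57 [277.3, 146.4, 18.9, 16.3] [ 0.245 -0.328  0.032] 0.046
scene spool 0.5 [220.9, 138.6, 17.2, 14.4] [ 0.457 -0.366  0.108] 0.126
scene spool 0.49 [254.2, 138.3, 13.4, 16.3] [ 0.263 -0.433  0.035] 0.046
scene tip_tin 0.57 [257.6, 264.5, 31.3, 27.1] [0.735 0.101 0.031] 0.046
scene pcb 0.78 [208.1, 244.4, 40.0, 20.6] [ 0.738 -0.055  0.006] 0.019
(450, 217) [ 0.448 -0.34   0.077]
(292, 224) [0.428 0.102 0.04 ]
(404, 150) [ 0.652 -0.226  0.02 ]
(362, 153) [ 0.613 -0.089  0.136]
(253, 152) [0.617 0.205 0.122]
(304, 171) [0.565 0.066 0.124]
(467, 217) [ 0.449 -0.388  0.08 ]
(432, 217) [ 0.444 -0.278  0.122]
```

```bash
cat > find.py <<'E'
from h import *
G={"bottleA":((.615,.205),.05,.125,.008,.0225),"bottleB":((.568,.066),.05,.125,.008,.0225),"funnel":((.617,-.087),.06,.18,.008,.030),
"jar":((.43,.1),.06,.085,.008,.0225),"spool":((.447,-.377),.045,.124,.008,.028),"postbase":((.652,-.226),.05,.008,.006,.032),"pin":((.652,-.226),.03,.055,.02,.007),
"knob":((.445,-.28),.045,.100,.03,.027)}
def show(keys=G):
    for cam in("top","scene"):
        p,W=cloud(cam); np.save(cam+"W.npy",W)
        for k in keys: print(cam,k,at(W,*G[k]))
        x=W.reshape(-1,3); x=x[(abs(x[:,2]-.082)<.006)&(x[:,1]>.18)&(x[:,1]<.45)&(x[:,0]>.37)&(x[:,0]<.6)]
        for i in range(5):   # stoppers, greedily
            if len(x)<10: break
            b,q,n=disc(x[:,:2],.012); print(cam,"stopper",b.round(4),q,n,np.median(x[np.hypot(*(x[:,:2]-b).T)<.014][:,2]).round(4)); x=x[np.hypot(*(x[:,:2]-b).T)>.03]
if __name__=="__main__": show()
E
python3 find.py; python3 - <<'E'
import numpy as np,cv2
W=np.load("topW.npy")
x=W.reshape(-1,3);x=x[np.isfinite(x).all(1)]
s=x[(abs(x[:,2]-.08)<.006)&(x[:,1]<-.2)&(x[:,1]>-.5)&(x[:,0]>.3)&(x[:,0]<.6)]
print("station",cv2.minAreaRect(s[:,:2].astype(np.float32)))
s=x[(abs(x[:,2]-.045)<.006)&(x[:,1]>.13)&(x[:,1]<.5)&(x[:,0]>.35)&(x[:,0]<.62)]
print("rack",cv2.minAreaRect(s[:,:2].astype(np.float32)))
s=x[(np.hypot(x[:,0]-.447,x[:,1]+.28)<.04)&(x[:,2]>.088)]
print(np.histogram(s[:,2],np.arange(.088,.14,.004)))
p=cv2.imread("pics/top0.png")
a=cv2.resize(p[180:255,400:495],None,fx=6,fy=6,interpolation=cv2.INTER_CUBIC)
cv2.imwrite("pics/dial0.png",a)
E
```

```text
top bottleA (array([0.6333, 0.2171]), np.float64(0.1237), 117, 123)
top bottleB (array([0.5798, 0.0708]), np.float64(0.1241), 121, 125)
top funnel (array([ 0.6114, -0.0852]), np.float64(0.1787), 98, 104)
top jar (array([0.429 , 0.1014]), np.float64(0.0844), 113, 115)
top spool (array([ 0.444 , -0.3776]), np.float64(0.1234), 280, 280)
top postbase (array([ 0.656 , -0.2294]), np.float64(0.0061), 263, 422)
top pin (array([ 0.656 , -0.2263]), np.float64(0.0626), 24, 26)
top knob (array([ 0.452 , -0.2627]), np.float64(0.0864), 243, 833)
top stopper [0.4319 0.2748] 61 297 0.0816
top stopper [0.5064 0.4258] 57 236 0.0807
top stopper [0.4544 0.3192] 56 173 0.0821
top stopper [0.4544 0.3192] 56 116 nan
top stopper [0.4544 0.3192] 56 116 nan
scene bottleA (array([0.6358, 0.2154]), np.float64(0.124), 180, 194)
scene bottleB (array([0.5825, 0.0696]), np.float64(0.1244), 146, 158)
scene funnel (array([ 0.6138, -0.0871]), np.float64(0.1768), 98, 136)
scene jar (array([0.4317, 0.0996]), np.float64(0.0842), 117, 133)
scene spool (array([ 0.4453, -0.3797]), np.float64(0.1223), 98, 106)
scene postbase
[... 172 characters left out ...]
(0.0904), 251, 449)
scene stopper [0.5075 0.4234] 69 328 0.0811
scene stopper [0.4583 0.3226] 62 251 0.0818
scene stopper [0.483  0.3725] 59 183 0.0821
scene stopper [0.434  0.2724] 56 116 0.0824
scene stopper [0.41   0.2223] 50 54 0.0824
station ((0.44806140661239624, -0.34055036306381226), (0.17059829831123352, 0.21263456344604492), 0.7242063283920288)
rack ((0.465118408203125, 0.29702264070510864), (0.24092356860637665, 0.3158737123012543), 14.963262557983398)
(array([ 76, 121,  22,   6,   4,   5,   5,   9,  62,  32,   1,   0,   0]), array([0.088, 0.092, 0.096, 0.1  , 0.104, 0.108, 0.112, 0.116, 0.12 ,
       0.124, 0.128, 0.132, 0.136, 0.14 ]))
  return _methods._mean(a, axis=axis, dtype=dtype,
  ret = ret.dtype.type(ret / rcount)
```

View pics/dial0.png

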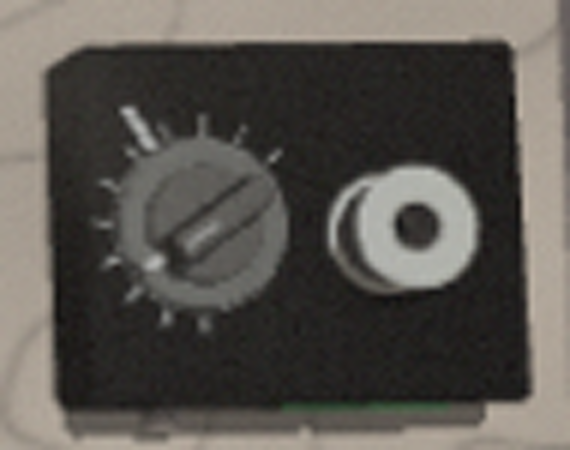

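```bash
cat > arm.py <<'E'
from h import *
ZT=.30
def pick_yaw(p,yaw):
    o=[(abs(q[6]),y) for y in (yaw,yaw+np.pi,yaw-np.pi) if (q:=robot.solve_ik(p,[np.pi,0,y])) is not None]
    return min(o)[1]
def neutral(x,y):  # yaw for wrist centred
    return min(((abs(q[6]),w) for w in np.arange(-3.1,3.1,.1) if (q:=robot.solve_ik([x,y,ZT],[np.pi,0,w])) is not None))[1]
def up(z=ZT,v=.2):
    p=robot.read_state()["tool_pos"].copy(); p[2]=z; robot.servo_line(p,velocity=v)
def over(x,y,yaw):
    robot.move_ptp([x,y,ZT],[np.pi,0,yaw])
def down(x,y,z,v=.1,stop=None): return robot.servo_line([x,y,z],velocity=v,stop_force=stop)
def st(msg=""):
    s=robot.read_state(); print(msg,"t",round(s["time_s"],1),"gap",round(s["finger_gap"],4),"ff",round(float(s["finger_force"]),1),"p",s["tool_pos"].round(4),"F",s["wrist_force"].round(1))
def see(c,rad,z0,R,tol=.008):
    r=[]
    for cam in("top","scene"):
        p,W=cloud(cam); a=at(W,c,rad,z0,tol,R); print("  ",cam,a); r.append(None if a is None or a[2]<25 else a[0])
    off=np.array([.0012,-.0009])  # half the difference between the two cameras
    r=[q+(off if i==0 else -off) for i,q in enumerate(r) if q is not None]
    return np.mean(r,0) if r else None
def place(x,y,z,stop=8):
    """lower a held part to TCP height z, slowing at the end; release"""
    down(x,y,z+.045,.15); hit=down(x,y,z-.002,.04,stop); st(f"placed hit={hit}")
    robot.gripper_open(); robot.sleep(.2); up()
E
cat > s1.py <<'E'
from arm import *
f=np.array([.6126,-.0862]); j=np.array([.4303,.1005])
y=neutral(*f); over(*f,y); down(*f,.125+.039,.1); robot.grab(60); st("grab")
up(.30,.12); st("up")
y=neutral(*j); over(*j,y); st("over"); np.set_printoptions(suppress=True)
for cam in("top","scene"):
    p,W=cloud(cam); cv2.imwrite(f"pics/{cam}1.png",p)
E
python3 s1.py; python3 -c "
import cv2,numpy as np
a=cv2.imread('pics/top1.png')[100:300,180:500];b=cv2.imread('pics/scene1.png')[100:300,220:540]
cv2.imwrite('pics/c1.png',np.vstack([a,b]))"
```

```text
grab t 6.4 gap 0.0004 ff 0.0 p [ 0.6126 -0.0862  0.164 ] F [-0.3  0.3 -1. ]
up t 7.7 gap 0.0002 ff 0.0 p [ 0.6121 -0.086   0.2991] F [0.  0.4 0.2]
over t 8.7 gap -0.0004 ff 0.0 p [0.4315 0.0996 0.3003] F [-0.5 -0.   0.4]
```

View pics/c1.png

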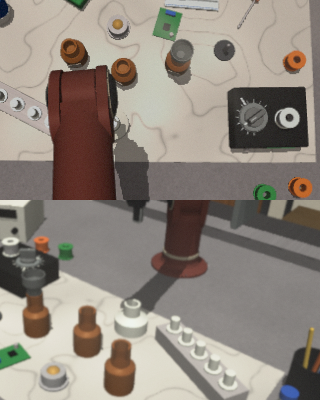

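```bash
cat > s2.py <<'E'
from arm import *
robot.gripper_open(); st()
print(see((.613,-.086),.07,.178,.030,.012))
for cam in("top","scene"):
    p,W=cloud(cam); x=W.reshape(-1,3); x=x[(np.hypot(x[:,0]-.613,x[:,1]+.086)<.08)&(x[:,2]>.1)]
    h,e=np.histogram(x[:,2],np.arange(.1,.22,.01)); print(cam,h)
    for lo in(.13,.15,.165,.175):
        s=x[(x[:,2]>lo)&(x[:,2]<lo+.01)]; 
        if len(s): print(lo,len(s),s[:,:2].min(0).round(3),s[:,:2].max(0).round(3))
    a=cv2.resize((p[110:190,310:410] if cam=="top" else p[150:250,200:325]),(500,400),interpolation=cv2.INTER_CUBIC); cv2.imwrite(f"pics/f_{cam}.png",a)
E
python3 s2.py; python3 -c "
import cv2,numpy as np
cv2.imwrite('pics/f2.png',cv2.resize(np.hstack([cv2.imread('pics/f_top.png'),cv2.imread('pics/f_scene.png')]),(800,320)))"
```

```text
t 9.6 gap 0.0855 ff 0.0 p [0.4303 0.1005 0.3   ] F [-0.4 -0.1 -0.7]
   top (array([ 0.6111, -0.0848]), np.float64(0.1783), 124, 130)
   scene (array([ 0.6147, -0.0863]), np.float64(0.1741), 162, 228)
[ 0.6129  -0.08555]
top [ 13   9   9  95 110  86  45  72  37   0   0]
0.13 95 [ 0.596 -0.1  ] [ 0.629 -0.07 ]
0.15 86 [ 0.584 -0.111] [ 0.639 -0.055]
0.165 41 [ 0.582 -0.112] [ 0.638 -0.057]
0.175 93 [ 0.582 -0.113] [ 0.64  -0.056]
scene [ 55  57  70  53  27  90 141 167   1   0   0]
0.13 53 [ 0.595 -0.105] [ 0.632 -0.066]
0.15 90 [ 0.586 -0.116] [ 0.643 -0.058]
0.165 153 [ 0.585 -0.116] [ 0.644 -0.055]
0.175 93 [ 0.585 -0.116] [ 0.644 -0.057]
```

View pics/f2.png

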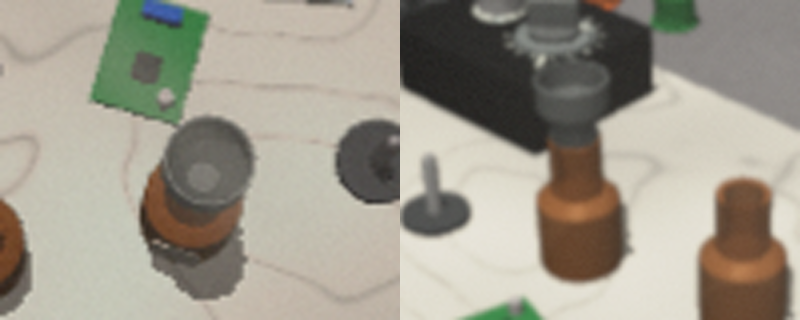

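```bash
cat > s3.py <<'E'
from arm import *
f=np.array([.6129,-.0859])
y=neutral(*f); over(*f,y); st("over"); hit=down(*f,.150,.1,8); st(f"hit {hit}")
p,W=cloud("scene"); a=p[120:250,170:340]
robot.grab(30); st("grab")
p,W=cloud("scene"); b=p[120:250,170:340]
cv2.imwrite("pics/g3.png",cv2.resize(np.hstack([a,b]),(800,306)))
E
python3 s3.py
```

```text
over t 10.8 gap 0.0855 ff 0.0 p [ 0.6127 -0.0841  0.2999] F [0.5 1.6 0.6]
hit False t 12.4 gap 0.0851 ff 0.0 p [ 0.6133 -0.0861  0.1507] F [-0.2  0.2  0.1]
grab t 12.9 gap 0.0579 ff 31.7 p [ 0.6132 -0.086   0.1507] F [0.2 0.4 3.5]
```

View pics/g3.png

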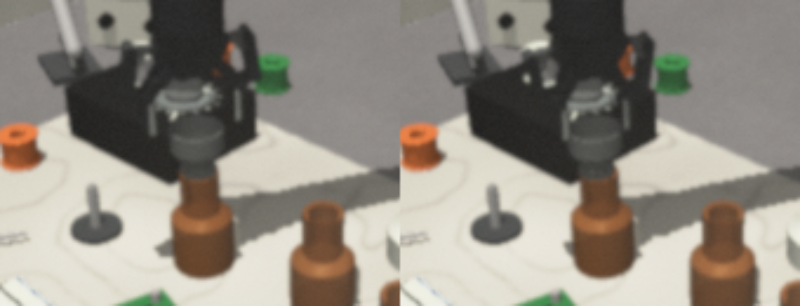

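```bash
cat > s4.py <<'E'
from arm import *
j=np.array([.4303,.1005])
robot.grab(60); st("grab"); z0=robot.read_state()["tool_pos"][2]
up(.30,.1); st("up")
if robot.read_state()["finger_gap"]>.05:
    over(*j,neutral(*j)); st("over")
    place(*j,z0-.040)
    over(.40,-.25,neutral(.40,-.25))
    print("funnel in jar",see(j,.06,.139,.030,.008)); print("bottle0",see((.613,-.086),.07,.124,.0225))
E
python3 s4.py
```

```text
grab t 13.1 gap 0.0562 ff 62.3 p [ 0.6134 -0.0861  0.1511] F [-0.7  0.2  6.5]
up t 14.8 gap 0.0563 ff 63.6 p [ 0.613  -0.0859  0.2993] F [-0.4  0.5 -0.9]
over t 15.8 gap 0.0564 ff 63.6 p [0.4315 0.0996 0.3004] F [ 0.5  0.1 -0. ]
placed hit=True t 18.0 gap 0.0561 ff 64.5 p [0.43   0.1004 0.111 ] F [-0.7 -0.2  5.4]
   top (array([0.4304, 0.1001]), np.float64(0.1392), 86, 88)
   scene (array([0.4327, 0.098 ]), np.float64(0.1373), 116, 174)
funnel in jar [0.43155 0.09905]
   top (array([ 0.6111, -0.085 ]), np.float64(0.124), 122, 124)
   scene (array([ 0.6138, -0.0864]), np.float64(0.1236), 128, 146)
bottle0 [ 0.61245 -0.0857 ]
```

```bash
cat > s5.py <<'E'
from arm import *
import sys
S=[np.array(s)+[-.0011,.0011] for s in [(.41,.2223),(.434,.2724),(.4583,.3226),(.483,.3725),(.5075,.4234)]]
def do(i,b):
    s=S[i]; y=pick_yaw([*s,.1],1.112); over(*s,y); hit=down(*s,.071,.15,8); robot.grab(60); st(f"stopper {i} hit={hit}")
    up(.30,.15); g=robot.read_state()["finger_gap"]; st("up")
    if g<.015: return print("MISSED")
    c=see(b,.07,.124,.0225)
    if c is None: c=b
    print("target",c); over(*c,neutral(*c)); st("over")
    if robot.read_state()["finger_gap"]<.015: return print("LOST")
    place(*c,.151)
    over(.42,.0,neutral(.42,.0)); print("stopper top",see(c,.05,.161,.012,.006))
    st("end")
if __name__=="__main__": do(int(sys.argv[1]),(float(sys.argv[2]),float(sys.argv[3])))
E
python3 s5.py 4 .6346 .2163
```

```text
stopper 4 hit=False t 26.1 gap 0.0001 ff 0.0 p [0.5064 0.4245 0.071 ] F [-0.2  0.1 -0.9]
up t 27.7 gap 0.0001 ff 0.0 p [0.5059 0.4245 0.299 ] F [-0.6 -0.2 -0.2]
MISSED
```

```bash
cat > s6.py <<'E'
from arm import *
over(.60,.10,neutral(.60,.1)); 
def low(t):
    st(t); P=robot.read_state()["tool_pos"]
    for cam in("scene","top"):
        p,W=cloud(cam); x=W.reshape(-1,3); s=x[(np.hypot(*(x[:,:2]-P[:2]).T)<.075)&(x[:,2]>.2)]
        print(cam,len(s),"lowest above",np.sort(s[:,2])[:6].round(4), "range",s.min(0).round(3),s.max(0).round(3))
    return p
low("shut"); robot.gripper_open(); low("open")
over(.42,.0,neutral(.42,.0))
for cam in("top","scene"):
    p,W=cloud(cam); x=W.reshape(-1,3)
    for s in [(.41,.2223),(.434,.2724),(.4583,.3226),(.483,.3725),(.5075,.4234)]: print(cam,at(W,s,.028,.081,.012,.012))
cv2.imwrite("pics/r6.png",cv2.resize(p[190:310,360:480],(600,600),interpolation=cv2.INTER_CUBIC))
E
python3 s6.py
```

```text
shut t 29.0 gap -0.0001 ff 0.0 p [0.6    0.1022 0.2996] F [-0.1  0.1  0.3]
scene 5396 lowest above [0.3185 0.3194 0.3194 0.3196 0.3206 0.3207] range [0.546 0.056 0.319] [0.666 0.156 0.616]
top 5089 lowest above [0.3241 0.3272 0.3275 0.3283 0.3289 0.3298] range [0.525 0.052 0.324] [0.644 0.156 0.682]
open t 29.9 gap 0.0856 ff 0.0 p [0.6 0.1 0.3] F [0.7 0.1 1.3]
scene 5598 lowest above [0.3323 0.3325 0.3326 0.3328 0.3329 0.333 ] range [0.53  0.053 0.332] [0.675 0.154 0.616]
top 5182 lowest above [0.342  0.342  0.3424 0.3455 0.3469 0.3523] range [0.525 0.05  0.342] [0.668 0.153 0.684]
top (array([0.4072, 0.223 ]), np.float64(0.0816), 63, 63)
top (array([0.4316, 0.2738]), np.float64(0.0811), 61, 65)
top (array([0.4565, 0.3254]), np.float64(0.0816), 62, 62)
top (array([0.4816, 0.3735]), np.float64(0.0805), 66, 68)
top (array([0.5062, 0.425 ]), np.float64(0.0817), 60, 68)
scene (array([0.4108, 0.2217]), np.float64(0.0814), 68, 74)
scene (array([0.4348, 0.2729]), np.float64(0.0809), 72, 82)
scene (array([0.4587, 0.3229]), np.float64(0.0811), 83, 89)
scene (array([0.4827, 0.3727]), np.float64(0.0808), 86, 90)
scene (array([0.5089, 0.4229]), np.float64(0.0806), 96, 110)
```

View pics/r6.png

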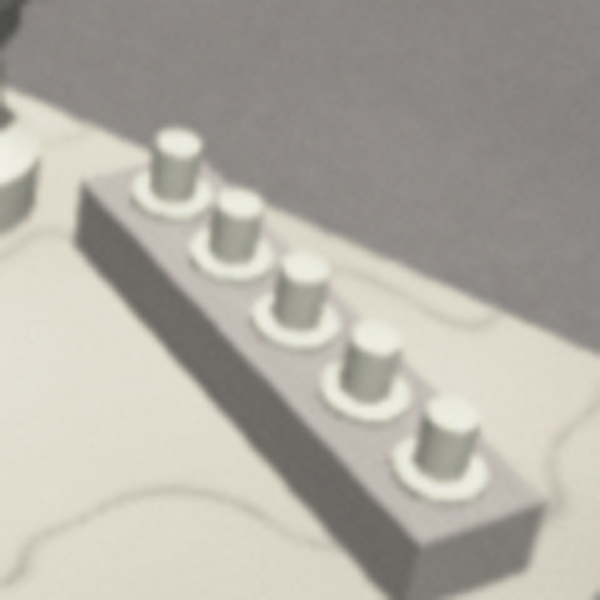

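```bash
sed -i 's/down(\*s,.071/down(*s,.0355/; s/place(\*c,.151)/place(*c,.1155)/' s5.py; python3 s5.py 4 .6346 .2163
```

```text
stopper 4 hit=False t 35.0 gap 0.0219 ff 58.8 p [0.5067 0.4246 0.0358] F [ 0.3 -0.2  1.9]
up t 37.0 gap 0.0223 ff 58.8 p [0.5063 0.4245 0.2991] F [-0.5  0.1 -0.8]
   top (array([0.6334, 0.2171]), np.float64(0.1246), 122, 128)
   scene (array([0.6354, 0.2155]), np.float64(0.124), 198, 206)
target [0.6344 0.2163]
over t 38.0 gap 0.0222 ff 58.8 p [0.6339 0.2185 0.2996] F [-0.   0.4 -0.6]
placed hit=True t 40.1 gap 0.0223 ff 59.3 p [0.6341 0.2163 0.1158] F [-0.6 -0.3  3.8]
   top (array([0.6349, 0.2176]), np.float64(0.1615), 65, 65)
   scene (array([0.6371, 0.2147]), np.float64(0.1623), 74, 84)
stopper top [0.636   0.21615]
end t 43.3 gap 0.0854 ff 0.0 p [0.4212 0.0009 0.3001] F [ 0.5  0.1 -0.5]
```

```bash
python3 s5.py 3 .581 .0702; python3 s5.py 2 .6125 -.0857
```

```text
stopper 3 hit=False t 47.2 gap 0.0224 ff 58.7 p [0.4822 0.3737 0.0358] F [-0.6  0.1  2.2]
up t 49.1 gap 0.0219 ff 58.7 p [0.4818 0.3736 0.2991] F [-0.2 -0.4 -0.1]
   top (array([0.5798, 0.0707]), np.float64(0.1241), 122, 124)
   scene (array([0.5822, 0.069 ]), np.float64(0.124), 163, 169)
target [0.581   0.06985]
over t 50.5 gap 0.0226 ff 58.7 p [0.5811 0.0721 0.2996] F [-0.1  0.8 -0.6]
placed hit=True t 52.6 gap 0.0223 ff 59.0 p [0.5808 0.0699 0.1158] F [-0.3  0.6  3.8]
   top (array([0.5812, 0.0701]), np.float64(0.1612), 66, 66)
   scene (array([0.5838, 0.0685]), np.float64(0.1622), 58, 62)
stopper top [0.5825 0.0693]
end t 55.3 gap 0.0855 ff 0.0 p [0.4215 0.0009 0.3001] F [-0.3  0.5  0.5]
stopper 2 hit=False t 59.1 gap 0.0222 ff 58.7 p [0.4575 0.3238 0.0358] F [-0.1 -0.8  2.4]
up t 61.0 gap 0.0224 ff 58.7 p [0.457  0.3237 0.2992] F [ 0.2  0.5 -0.1]
   top (array([ 0.6115, -0.0853]), np.float64(0.1242), 122, 122)
   scene (array([ 0.6148, -0.0858]), np.float64(0.1238), 135, 147)
target [ 0.61315 -0.08555]
over t 62.7 gap 0.0225 ff 58.7 p [ 0.6136 -0.0834  0.2997] F [ 0.1 -0.   0.2]
placed hit=True t 64.8 gap 0.0224 ff 59.0 p [ 0.6129 -0.0854  0.1158] F [-0.9  0.5  4.5]
   top (array([ 0.6128, -0.0852]), np.float64(0.1614), 65, 67)
   scene (array([ 0.6166, -0.0855]), np.float64(0.1603), 43, 49)
stopper top [ 0.6147  -0.08535]
end t 67.7 gap 0.0854 ff 0.0 p [ 0.4216 -0.0005  0.3003] F [ 0.4 -0.1  0.3]
```

```bash
cat > s7.py <<'E'
from arm import *
s=see((.4447,-.3787),.045,.124,.028); pin=np.array([.6570,-.2272]); print(s)
y=pick_yaw([*s,.1],np.pi/2); over(*s,y); hit=down(*s,.066,.12,8); robot.grab(60); st(f"grab hit={hit}")
up(.30,.1); st("up")
if robot.read_state()["finger_gap"]>.04:
    over(*pin,pick_yaw([*pin,.1],neutral(*pin))); st("over")
    down(*pin,.085,.12)
    for cam in("scene","top"):
        p,W=cloud(cam); cv2.imwrite(f"pics/sp_{cam}.png",p)
        x=W.reshape(-1,3); q=x[(np.hypot(*(x[:,:2]-pin).T)<.045)&(x[:,2]<.16)&(x[:,2]>.075)]
        print(cam,len(q),q.min(0).round(3),q.max(0).round(3))
E
python3 s7.py; python3 -c "
import cv2,numpy as np
a=cv2.imread('pics/sp_scene.png')[120:240,150:310];b=cv2.imread('pics/sp_top.png')[90:210,330:490]
cv2.imwrite('pics/sp.png',cv2.resize(np.hstack([a,b]),(800,300)))"
```

```text
top (array([ 0.4441, -0.3775]), np.float64(0.1232), 276, 278)
   scene (array([ 0.4469, -0.3789]), np.float64(0.1223), 102, 106)
[ 0.4455 -0.3782]
grab hit=False t 71.7 gap 0.0544 ff 64.0 p [ 0.4456 -0.3787  0.0667] F [-0.1 -0.3  5.6]
up t 74.2 gap 0.054 ff 63.4 p [ 0.4455 -0.3785  0.2996] F [ 1.1 -0.  -2.1]
over t 75.2 gap 0.0545 ff 63.4 p [ 0.6557 -0.2289  0.3001] F [-0.2 -0.7 -2. ]
scene 575 [ 0.628 -0.256  0.099] [ 0.699 -0.192  0.16 ]
top 73 [ 0.623 -0.25   0.099] [ 0.647 -0.209  0.156]
```

View pics/sp.png

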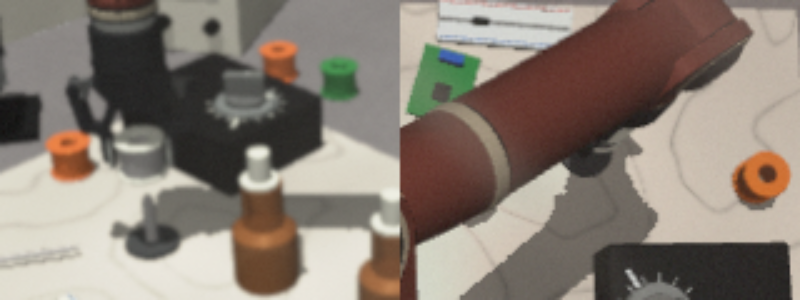

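```bash
cat > s8.py <<'E'
from arm import *
pin=np.array([.6570,-.2272])
hit=down(*pin,-.0075,.04,8); st(f"low hit={hit}")
E
python3 s8.py
```

```text
low hit=True t 79.4 gap 0.0543 ff 64.0 p [ 0.657  -0.2272 -0.0053] F [-0.4  0.5  5.8]
```

Spool is right down (−5.3 mm expected −5.7). Release, verify everything, and look at the dial.

```bash
cat > s9.py <<'E'
from arm import *
robot.gripper_open(); robot.sleep(.2); up()
over(.42,.0,neutral(.42,.0)); st()
for n,a in {"spool":((.657,-.2272),.045,.051,.028),"funnel":((.4315,.099),.06,.139,.030),"sA":((.635,.217),.08,.161,.012),"sB":((.582,.069),.06,.161,.012),"sC":((.614,-.085),.08,.161,.012)}.items(): print(n,see(*a))
p,W=cloud("top"); x=W.reshape(-1,3); x=x[np.isfinite(x).all(1)]
s=x[(np.hypot(x[:,0]-.447,x[:,1]+.29)<.04)&(x[:,2]>.115)][:,:2]
print("bar",cv2.minAreaRect(s.astype(np.float32)),len(s)); 
p2,W2=cloud("scene"); x=W2.reshape(-1,3); x=x[np.isfinite(x).all(1)]
s=x[(np.hypot(x[:,0]-.447,x[:,1]+.29)<.04)&(x[:,2]>.121)][:,:2]; print("bar scene",cv2.minAreaRect(s.astype(np.float32)),len(s))
cv2.imwrite("pics/d9.png",cv2.resize(np.hstack([p[180:255,400:495],p2[130:205,200:295]]),(798,315),interpolation=cv2.INTER_CUBIC)); cv2.imwrite("pics/top9.png",p)
E
python3 s9.py
```

```text
t 82.9 gap 0.0853 ff 0.0 p [ 0.4211 -0.0005  0.3005] F [ 0.6 -0.1 -0.2]
   top (array([ 0.6577, -0.2265]), np.float64(0.0514), 237, 239)
   scene (array([ 0.6577, -0.2278]), np.float64(0.0524), 169, 173)
spool [ 0.6577  -0.22715]
   top (array([0.4328, 0.1039]), np.float64(0.1386), 45, 45)
   scene (array([0.4316, 0.0976]), np.float64(0.1373), 130, 174)
funnel [0.4322  0.10075]
   top (array([0.635 , 0.2169]), np.float64(0.1616), 67, 69)
   scene (array([0.6363, 0.2139]), np.float64(0.1617), 82, 90)
sA [0.63565 0.2154 ]
   top (array([0.5809, 0.07  ]), np.float64(0.1615), 70, 70)
   scene (array([0.5835, 0.0684]), np.float64(0.1618), 71, 71)
sB [0.5822 0.0692]
   top (array([ 0.6134, -0.0842]), np.float64(0.1611), 65, 67)
   scene (array([ 0.6166, -0.0864]), np.float64(0.1601), 51, 57)
sC [ 0.615  -0.0853]
bar ((0.4473012387752533, -0.29035884141921997), (0.014383997768163681, 0.05058278143405914), 35.25690460205078) 106
bar scene ((0.4524960219860077, -0.29160213470458984), (0.016190173104405403, 0.04366803169250488), 43.121849060058594) 31
```

View pics/top9.png

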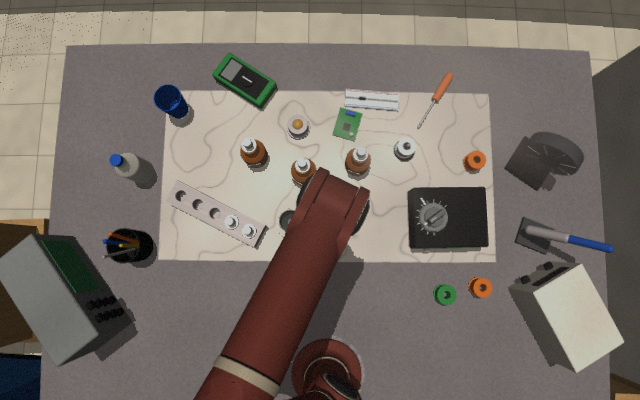

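View pics/d9.png

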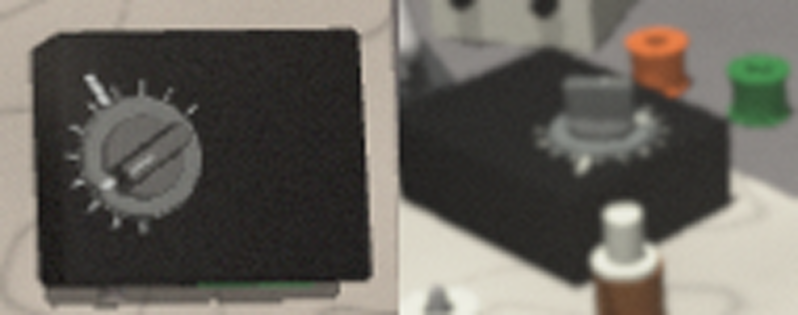

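```bash
cat > s10.py <<'E'
from arm import *
c=np.array([.4483,-.2912]); th=.967; d=2.6-th
def q(y,z=.1): return robot.solve_ik([*c,z],[np.pi,0,y])
best=[]
for y in(-.955,-.955+np.pi,-.955-np.pi):
    a,b=q(y),q(y-.1)
    if a is None: continue
    k=np.sign(b[6]-a[6]); e=a[6]+k*d; best.append((max(abs(a[6]),abs(e)),y,k)); 
print(best); m,y,k=min(best)
assert m<2.8
over(*c,y); hit=down(*c,.0835,.1,8); st(f"hit={hit}")
assert not hit
robot.grab(30); st("grab")
j=robot.read_state()["qpos"].copy(); N=6
for i in range(N):
    j[6]+=k*d/N; robot.move_j(j)
robot.sleep(.3); st("turned"); print(robot.read_state()["eef_rot"])
robot.gripper_open(); robot.sleep(.2); up(); over(.42,.1,neutral(.42,.1))
p,W=cloud("top"); x=W.reshape(-1,3); x=x[np.isfinite(x).all(1)]
s=x[(np.hypot(x[:,0]-.447,x[:,1]+.29)<.04)&(x[:,2]>.115)][:,:2]
r=cv2.minAreaRect(s.astype(np.float32)); print("bar",r)
cv2.imwrite("pics/d10.png",cv2.resize(p[180:255,400:495],(570,450),interpolation=cv2.INTER_CUBIC)); st("end")
E
python3 s10.py
```

```text
[(np.float64(2.640185922858728), -0.955, np.float64(-1.0)), (np.float64(1.6847084992797643), 2.186592653589793, np.float64(-1.0)), (np.float64(1.6847084992797645), -4.096592653589793, np.float64(-1.0))]
hit=False t 87.1 gap 0.0853 ff 0.0 p [ 0.4485 -0.2914  0.0839] F [ 0.2 -0.3  0.7]
grab t 87.7 gap 0.0134 ff 34.8 p [ 0.4467 -0.2923  0.0837] F [-4.2 -1.1  3.9]
turned t 90.2 gap 0.0131 ff 34.2 p [ 0.4472 -0.2925  0.0838] F [ 1.1 -1.9 -0.9]
[3.14059011e+00 1.88412348e-03 5.53949317e-01]
bar ((0.44757628440856934, -0.2904791235923767), (0.05122673138976097, 0.015741946175694466), 30.91966438293457)
end t 93.8 gap 0.0857 ff 0.0 p [0.4205 0.0986 0.3001] F [-0.1  0.1  0.2]
```

View pics/d10.png

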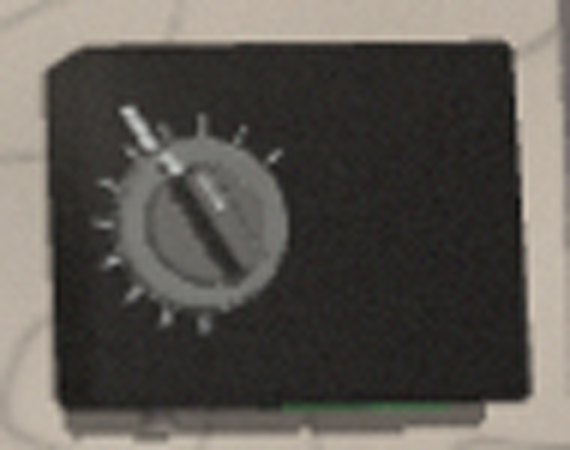

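```bash
cat > s11.py <<'E'
from arm import *
over(.45,-.35,neutral(.45,-.35)); robot.sleep(.3)
print("jar rim was .4303 .1005; funnel",see((.4315,.099),.06,.139,.030))
for n,a in {"sA":((.635,.217),.08,.161,.012),"sB":((.582,.069),.06,.161,.012),"sC":((.614,-.085),.08,.161,.012)}.items(): print(n,see(*a))
print("spool",see((.657,-.2272),.045,.051,.028)); st()
E
python3 s11.py
```

```text
top (array([0.4305, 0.1004]), np.float64(0.1403), 83, 89)
   scene (array([0.4326, 0.0978]), np.float64(0.1376), 121, 167)
jar rim was .4303 .1005; funnel [0.43155 0.0991 ]
   top (array([0.635 , 0.2165]), np.float64(0.1614), 70, 72)
   scene (array([0.6362, 0.2143]), np.float64(0.1618), 88, 92)
sA [0.6356 0.2154]
   top (array([0.5813, 0.0702]), np.float64(0.1609), 66, 70)
   scene (array([0.5842, 0.0694]), np.float64(0.1618), 69, 69)
sB [0.58275 0.0698 ]
   top (array([ 0.6132, -0.0845]), np.float64(0.1613), 67, 69)
   scene (array([ 0.6168, -0.086 ]), np.float64(0.1593), 49, 57)
sC [ 0.615   -0.08525]
   top (array([ 0.6579, -0.2263]), np.float64(0.0516), 238, 238)
   scene (array([ 0.6593, -0.2277]), np.float64(0.0524), 169, 175)
spool [ 0.6586 -0.227 ]
 t 96.3 gap 0.0851 ff 0.0 p [ 0.45 -0.35  0.3 ] F [ 0.7 -0.8  0.7]
```

```bash
python3 -c "
from cell import robot
print(robot.close_job())"
```

```text
the job is handed in; nothing more can be done
None
```

The job is handed in at about 96 s of the 210 s: my last camera checks put the funnel home in the drip jar, stoppers home in all three bottles, the spool down on its pin, and the dial at about 2.60 rad on the long mark; the hand-in call returned no verdict.

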